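# Lever open the chip-box flap

### The arm

A 6-joint arm with a two-finger parallel gripper is mounted at the origin on the work surface. World frame = base frame: x ahead of the robot, y to its left, z up, the work surface at z = 0. Lengths are in m, angles in rad, forces in N, time in s.
With the tool pointing down it reaches from about 0.2 to 0.875 m from the base axis. Payload 3.4 kg.
Tool frame: the origin (TCP) lies between the finger pads; the fingertips stand 25 mm ahead of it and the grasp point (between the pads) lies 6 mm ahead of it (r.nose_length is the z of the fingertips in the tool frame, in m); z points along the fingers, x is the direction in which the jaws open and shut, and the axes are right-handed (so a half turn about z gives the same grasp; the last joint's range is limited). The gripper opens to 94 mm and grips with 3 to 60 N. Pads are 16 mm wide; open, the fingers measure 119 mm over their backs; the gripper's body (75 mm by 177 mm) begins 78 mm behind the grasp point.
Start: joints at [-1.327, 0.276, 1.505, -0, 1.361, -0.121], TCP at [0.205, -0.537, 0.23] pointing down, gripper open.
Joint ranges: [-2.89, 2.89], [-0.75, 2.08], [0.22, 2.7], [-1.18, 4.32], [0.11, 2.71], [-2.7, 2.7]. Speed limits (rad/s): [2.57, 2.57, 3.14, 3.14, 3.14, 3.14].

### API

Orientations are given as a unit quaternion [w, x, y, z].
In Python, from plant import r, gripper_to, inverse_kinematics, vision, models, telemetry gives the robot as it stands. Calls block until the motion is done:
- r.move_to(position, orientation): joint-space move of the TCP to a pose.
- r.move_l(position, rot=None, vel=0.15, guard=None): straight line of the TCP; rot=None keeps the orientation; vel is the mean speed in m/s. With guard (N) it stops when the force on the tool has changed by that much, and returns True; else False.
- r.movej(angles): joint-space move.
- gripper_to(opening, f_grip=None): finger opening in m; f_grip is the grip in N (None keeps the last); returns when the fingers have stopped.
- r.hold(seconds).
- inverse_kinematics(position, orientation): joint angles nearest the present ones, or None.
- vision.snapshot(name): name is "scene" or "top"; returns the picture (400x640x3 uint8, red, green, blue); there is no depth.
- vision.get_calibration(name): a dict with "fx", "fy", "cx", "cy" (pixels), "D" ([k1, k2, p1, p2, k3] as OpenCV has them; the pictures are not rectified), "position" and "orientation" of the camera in the world. Camera axes: x right, y down, z forward; pixel columns grow to the right and rows downward; lengths in m; the calibration is good to about 2 mm. A picture is of the moment at which its call begins. get_calibration takes no time and is no camera call.
A pose or a line that the arm cannot do raises r.PlanningError and nothing moves.
- r.sign_off(): hands the job in, once; it reports no verdict.
Trained networks look in the newest picture that a camera, given by its name, has taken for a name from the list of things; names that differ only in an ending like _2 or _b are one class to them, and where a whole thing is asked for, a point or a joint stands for the part that bears it (a point fixed in the world has none). Each returns a list of dicts, best first, with "score" (0 to 1); they miss things now and then, are a little off and sometimes report something else, mostly with a low value. They report only what shows in the picture. A call takes as long as a camera call.
- models.boxes_of(thing, camera): "at" ([x, y, z] in m, in world coordinates, good to about 4 mm: the middle of the surface that is visible of it).
- models.regions_of(thing, camera): "pixels" (400x640 bool, what is visible of it).
- models.mark_of(thing, camera): "at" ([x, y, z] in m, in world coordinates, good to about 4 mm: a listed point, or the origin of a listed thing).
Readings, each from a call of its own:
- telemetry.current_t(): time.
- telemetry.current_joints(): joint angles.
- telemetry.current_dq(): joint speeds.
- telemetry.current_joint_efforts(): joint torques, N m.
- telemetry.current_ee_pos(): TCP position.
- telemetry.current_tool_rot(): TCP orientation.
- telemetry.current_wrist_force(): force on the tool from outside, world axes, zero at the start.
- telemetry.current_torque(): the same for the moment, N m.
- telemetry.current_opening(): finger opening in m.
Only numpy, scipy, OpenCV 4.12 (cv2) and the standard library are available. Lean on these libraries where they do the work, as an engineer would, in place of code of your own. Each camera call takes 0.05 s, during which the arm holds its last target.

### The job

Push the yellow swing stop by its orange handle until its leg has swung well clear from underneath the lever, then press the red pad at the lever's long end all the way down onto the rubber bumper, so that the short end raises the heavy blue flap of the chip box. Finish while still holding the lever down with the flap open. Do not touch the flap itself, do not lift the lever out of its fulcrum, and leave the other things on the bench where they are.

Things in the scene. Friction and masses are not known exactly. Their poses are not given: they have to be found in the camera images.
- station: Fixture fixed to the bench, shifted and turned from start to start: plywood board 10 mm thick (x -200 to +210 mm, y -105 to +195 mm), steel fulcrum cheeks out to y +-29 mm, 89 mm high, grey chip box 58 mm high at x 97 to 177 mm. Origin: on the bench surface below the middle of the fulcrum. x runs level from the lever's long end towards the chip box, y left, z up.
- bumper_top (a point): Middle of the top of the soft black rubber bumper (24 mm across) on the board under the lever's long end, 27 mm above the bench, at fixture x -165, y 0 mm. It gives about 1 mm per 1.2 N, 12 mm at most. The bar comes down onto it.
- lever: Loose steel bar 280 x 24 x 8 mm, 0.28 kg, resting on the fulcrum by a cross pin. Origin: middle of the pin, on its axis. Long end towards the fixture's -x (200 mm from the pin), short end towards +x with a roller under the flap, 79 mm from the pin. At rest the bar slopes 20 degrees, long end up; the body's x and z axes are then level and upright, and tilt with it.
- lever_pad (a point): Middle of the top of the red pad (56 mm along the bar, 36 mm wide, 6 mm thick) at the lever's long end. At rest about 139 mm above the bench and 161 mm along fixture -x from the fulcrum; it meets the bumper at about 47 mm above the bench and is fully down at 40 to 34 mm, 171 mm along -x. Pressing takes about 2 to 11 N, then 10 to 17 N to sink the bumper; let go, the flap's weight brings it back up.
- lever_pin (a point): Middle of the lever's brass cross pin (10 mm thick, 72 mm long), 70 mm above the bench; it sits in two open-topped notches and stays there while the lever is only pressed.
- stop (a joint): Yellow swing stop: angle (rad) about an upright pivot. 0: its leg stands under the lever, which is blocked after about 5 degrees; end of travel 1.35. Grows anticlockwise seen from above: handle towards the lever's long end, leg towards the chip box. Leg clear of the lever from about 0.85. Takes about 1.5 N at the handle and stays where left.
- stop_handle (a point): Middle of the top of the stop's orange upright handle: round, 24 mm across from 58 to 86 mm above the bench, with a 16 mm yellow shank down to 34 mm. It is 75 mm from the pivot, opposite the leg.
- stop_pivot (a point): On the stop's upright pivot axis, 34 mm above the bench, at fixture x -120, y +80 mm. The stop's flat bar (16 mm wide, 34 to 46 mm above the bench) runs from the leg through the pivot to the handle; the pivot hub is 24 mm across and 50 mm high.
- stop_leg (a point): Middle of the top of the stop's round leg, 20 mm across, 100 mm above the bench, 80 mm from the pivot.
- flap: Blue steel flap of the chip box, about 3 kg: 120 mm deep, 170 mm wide, 16 mm thick, yellow stripe along its near edge, steel bow handle standing 27 mm up in the middle. Hinged along its far edge. Origin: middle of its near edge, underside, 60 mm above the bench when shut; x runs from there to the hinge. Its near edge is about 55 mm higher when the lever is fully down.
- bit: Bystander: 35 mm hinge-boring bit standing head down on the board to the right of the lever, 74 mm high. Origin: middle of its underside.
- hinge: Bystander: steel cup hinge lying on the board to the left of the fulcrum, cup 35 mm, arm 60 mm along its x, 14 mm high. Origin: middle of the cup's underside.
- glue: Bystander: white bottle, orange cap, 60 mm across, 170 mm high. Origin: middle of its underside.
- screws: Bystander: glass jar, black lid, 70 mm across, 80 mm high. Origin: middle of its underside.
- offcut: Bystander: light wood offcut 100 x 60 x 19 mm. Origin: middle of its underside.
- driver: Bystander: black cordless driver lying on its side, about 170 x 190 x 60 mm. Origin: on the bench below its motor housing.
- mug: Bystander: blue mug, 80 mm across, 90 mm high. Origin: middle of its underside.

How it is judged:
On the way, in this order (a step that is already met when the one before it is completed fails the run):
1. the stop is swung at least 0.85 rad, out from under the lever, with the flap still shut (value of joint stop above 0.85 rad and angle between flap's own z axis and vertical below 0.1 rad), for 0.2 s.
2. the fingers press the lever down and the flap is raised at least 0.34 rad (angle between flap's own z axis and vertical above 0.34 rad and contact force between the fingers and lever above 1 N), for 0.3 s.
At the end, for the whole second after the job is handed in: The flap is held up at least 0.34 rad (about 20 degrees; about 0.45 is fully open) and still, with the fingers pressing on the lever (more than 1 N), the lever's pin within 12 mm of its start, i.e. in its notches, the stop still swung at least 0.8 rad, and the flap not touched (all of step 2 and value of joint stop above 0.8 rad and distance of lever_pin from where it was at the start of the episode below 0.012 m and contact force between the fingers and flap below 0.5 N and angular speed of flap below 0.1 rad/s); the arm keeps its last pose, push and grip.
It fails at once if the flap is touched by the robot (contact force between any of the fingers, the arm and flap above 1 N).
It fails at once if the lever is lifted or knocked out of its fulcrum (pin moved over 15 mm) (distance of lever_pin from where it was at the start of the episode above 0.015 m).
It fails at once if a bystander is moved more than 25 mm (distance of any of bit, hinge, glue, screws, offcut, driver, mug from where it was at the start of the episode above 0.025 m).
It also fails if it takes over 42 s, if anything falls off the work surface, if the arm or the gripper's body presses on something with over 40 N, if the wrist force passes 120 N, or if a joint passes its speed limit or range.

## Working session

There is one attempt and no reset: what is moved stays moved. The work goes in short steps, each a Python script; the robot and the scene stay as the last script left them, time stands still between calls to the robot, and variables do not carry over. Pictures are saved under pics/ and viewed, and the job is handed in when it is done.

```bash
mkdir -p pics; ls
python3 - <<'E'
from plant import r, gripper_to, inverse_kinematics, vision, models, telemetry
import cv2
for c in ("scene","top"):
    im=vision.snapshot(c); cv2.imwrite(f"pics/{c}0.png",im[:,:,::-1])
    k=vision.get_calibration(c); print(c,k)
    for t in ("lever_pad","lever_pin","stop_handle","stop_pivot","stop_leg","bumper_top","station","flap","bit","hinge","glue","screws","offcut","driver","mug"):
        m=models.mark_of(t,c)
        print(t,[(([round(float(v),3) for v in d["at"]]),round(d["score"],2)) for d in m[:2]])
print(telemetry.current_t(), telemetry.current_tool_rot())
E
```

```text
pics
scene {'fx': 363.02798019432527, 'fy': 363.02798019432527, 'cx': 316.75723505029566, 'cy': 200.1410654532579, 'D': array([0.00359589, 0.        , 0.        , 0.        , 0.        ]), 'position': array([0.8650036 , 0.57230564, 1.03378412]), 'orientation': array([-0.08241155,  0.27558732,  0.91544199, -0.28147101])}
lever_pad [([0.448, 0.044, 0.14], 0.57)]
lever_pin [([0.479, 0.501, -0.001], 0.6), ([0.606, 0.001, 0.067], 0.57)]
stop_handle [([0.52, 0.184, 0.089], 0.68)]
stop_pivot [([0.507, 0.109, 0.032], 0.81), ([0.444, 0.042, 0.137], 0.26)]
stop_leg [([0.493, 0.029, 0.097], 0.65)]
bumper_top [([0.445, 0.044, 0.029], 0.52)]
station [([0.604, 0.005, 0.003], 0.94)]
flap [([0.652, -0.009, 0.058], 0.93), ([0.615, 0.454, -0.0], 0.59)]
bit [([0.542, -0.06, 0.01], 0.61)]
hinge [([0.648, 0.14, 0.01], 0.78)]
glue [([0.478, 0.503, 0.001], 0.82)]
screws [([0.617, 0.455, -0.004], 0.89), ([0.604, 0.001, 0.07], 0.49)]
offcut [([0.434, -0.381, -0.0], 0.8)]
driver [([0.61, -0.43, -0.005], 0.87)]
mug [([0.325, 0.43, 0.001], 0.6)]
top {'fx': 510.15000088928485, 'fy': 510.15000088928485, 'cx': 319
[... 343 characters left out ...]
8, 0.139, 0.012], 0.7)]
stop_handle [([0.507, 0.112, 0.034], 0.63)]
stop_pivot [([0.479, 0.504, 0.002], 0.74), ([0.506, 0.109, 0.033], 0.61)]
stop_leg [([0.495, 0.035, 0.1], 0.48)]
bumper_top []
station [([0.607, 0.002, 0.002], 0.56)]
flap [([0.655, -0.011, 0.063], 0.6)]
bit [([0.544, -0.064, 0.009], 0.45)]
hinge [([0.648, 0.137, 0.012], 0.61)]
glue [([0.48, 0.503, 0.001], 0.51)]
screws [([0.614, 0.447, 0.004], 0.63), ([0.48, 0.504, 0.002], 0.16)]
offcut [([0.432, -0.38, -0.003], 0.85), ([0.542, -0.058, 0.008], 0.57)]
driver [([0.609, -0.433, 0.002], 0.97), ([0.492, 0.035, 0.098], 0.56)]
mug [([0.323, 0.428, 0.002], 0.57)]
1.6 [ 2.02238304e-06  8.23641555e-01 -5.67110737e-01  1.29517923e-06]
```

View pics/scene0.png

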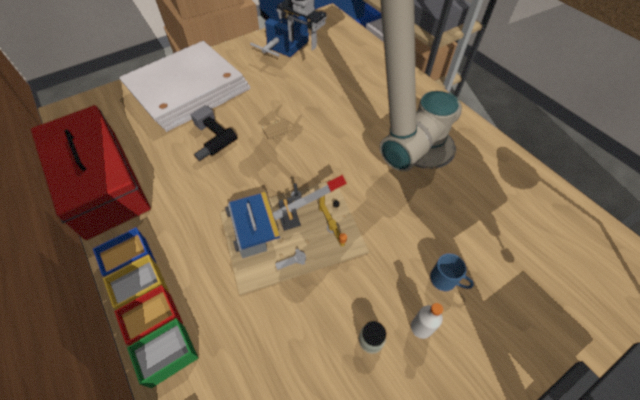

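View pics/top0.png

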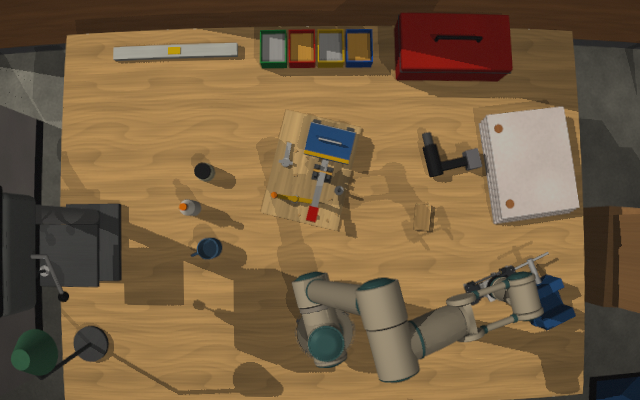

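The scene picture shows the pad (337,184), the orange handle (343,239) and the flap (255,222), all in line with the network points. Fitting pad, pin and pivot gives a fixture yaw of about -0.25 rad. Next I cage the handle loosely and swing it along its arc.

```bash
cat > h.py <<'E'
import numpy as np
from scipy.spatial.transform import Rotation as R
from plant import r, gripper_to, inverse_kinematics, vision, models, telemetry
# 2D rigid fit fixture -> world
F=np.array([[-161,0],[-161,0],[0,0],[0,0],[-120,80],[-120,80],[0,0],[0,0]])/1000
W=np.array([[.448,.044],[.447,.039],[.606,.001],[.605,.002],[.507,.109],[.506,.109],[.604,.005],[.607,.002]])
f0,w0=F.mean(0),W.mean(0); H=(F-f0).T@(W-w0)
yaw=np.arctan2(H[0,1]-H[1,0],H[0,0]+H[1,1])
A=np.array([[np.cos(yaw),-np.sin(yaw)],[np.sin(yaw),np.cos(yaw)]]); t=w0-A@f0
def fx(x,y,z): return np.array([*(A@[x,y]+t),z])
def quat(rot):
    q=rot.as_quat(); return np.array([q[3],*q[:3]])
def down(phi,tilt=0): # tool x at fixture yaw phi; tool leans by tilt about fixture y (positive: body toward +x)
    return quat(R.from_euler('z',yaw)*R.from_euler('y',tilt)*R.from_euler('z',phi)*R.from_euler('x',np.pi))
def handle(th,z): return fx(-.120-.075*np.sin(th),.080+.075*np.cos(th),z)
def lever(beta,gap=0.0): # TCP so that tip is gap above pad centre; beta slope (long end up)
    s,n=.175,.0098
    u=np.array([-np.cos(beta),np.sin(beta)]); nn=np.array([np.sin(beta),np.cos(beta)])
    p=np.array([0,.070])+s*u+(n+gap+r.nose_length)*nn
    return fx(p[0],0,p[1])
E
python3 - <<'E'
from h import *
print(yaw,t,np.linalg.norm((F@A.T+t-W),axis=1).round(4),r.nose_length)
print(handle(0,.08),handle(.07,.08),fx(-.12,0,0.1))
for th in np.linspace(0.07,1.2,6): print(inverse_kinematics(handle(th,.087),down(.55*th)))
for b in np.radians([20,0,-14.5]): print(lever(b),inverse_kinematics(lever(b),down(np.pi/2,b)),inverse_kinematics(lever(b),down(-np.pi/2,b)))
print(telemetry.current_t())
E
```

```text
-0.2388846220064635 [0.60477269 0.00282046] [0.0031 0.0023 0.0022 0.0009 0.0001 0.0011 0.0023 0.0024] 0.025
[0.52485635 0.18181314 0.08      ] [0.51971614 0.18287591 0.08      ] [0.48818039 0.03121475 0.1       ]
[ 2.12046362e-01  3.58903321e-01  1.76938695e+00 -4.44089210e-16
  1.01330239e+00  4.12430984e-01]
[ 2.20486039e-01  3.38650991e-01  1.80311019e+00 -4.44089210e-16
  9.99831476e-01  2.96570661e-01]
[ 2.22142785e-01  3.16977833e-01  1.83852608e+00 -4.44089210e-16
  9.86088742e-01  1.73927407e-01]
[ 2.16254609e-01  2.94865985e-01  1.87391151e+00 -4.44089210e-16
  9.72815160e-01  4.37392307e-02]
[ 2.02372383e-01  2.73430340e-01  1.90746444e+00 -4.44089210e-16
  9.60697873e-01 -9.44429947e-02]
[ 1.80547233e-01  2.53891636e-01  1.93737969e+00 -4.44089210e-16
  9.50321332e-01 -2.40568145e-01]
[0.45656065 0.03891526 0.16255483] [-0.10417649  0.34355154  1.63889462  0.04604845  1.50536685 -1.44713563] [-0.10417649  0.34355154  1.63889462  0.04604845  1.50536685  1.69445702]
[0.43474226 0.0442288  0.1048    ] [-5.81035091e-02  1.85469588e-01  1.97878782e+00 -4.44089210e-16
  9.77335242e-01 -1.39001521e+00] [-5.81035091e-02  1.85469588e-01  1.97878782e+00 -4.44089210e-16
  9.77335242e-01  1.75157744e+00]
[0.43169234 0.04497156 0.05987504] [-0.00812828  0.1506096   2.22676987 -0.1154152   0.52045131 -1.24690018] [-0.00812828  0.1506096   2.22676987 -0.1154152   0.52045131  1.89469247]
1.6
```

Run:
```python
from h import *
import cv2
r.move_to(handle(.05,.23),down(0))
gripper_to(.060)
print(telemetry.current_t(), r.move_l(handle(.05,.087),vel=.12,guard=6), telemetry.current_ee_pos())
gripper_to(.036,5)
print(telemetry.current_t(), telemetry.current_wrist_force(), telemetry.current_opening())
im=vision.snapshot("scene"); cv2.imwrite("pics/s1.png",cv2.resize(im[120:300,220:460],None,fx=3,fy=3)[:,:,::-1])
```

```text
5.0667 False [0.52180011 0.18273852 0.08769769]
6.9833 [0.52495953 0.09467932 0.05193046] 0.03622628069074639
```

View pics/s1.png

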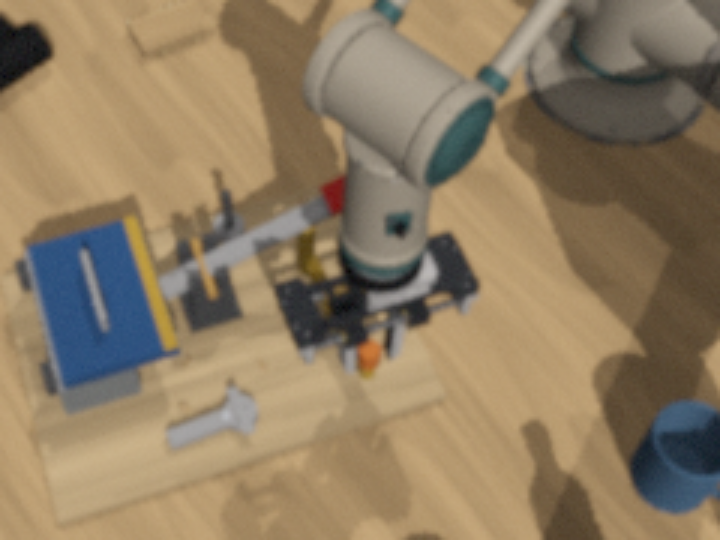

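The crop shows the orange handle at (368,355), between the fingers at (350,350) and (397,335). Now the swing.

Run:
```python
from h import *
import cv2
for th in np.linspace(0.2,1.2,6):
    r.move_l(handle(th,.087),down(.55*th),vel=.09)
    print(round(th,2),telemetry.current_t(), telemetry.current_wrist_force().round(2))
im=vision.snapshot("scene"); cv2.imwrite("pics/s2.png",cv2.resize(im[120:300,220:460],None,fx=3,fy=3)[:,:,::-1])
for n in("stop_handle","stop_leg"):
    print(n,[(d["at"].round(3) if hasattr(d["at"],'round') else d["at"],d["score"]) for d in models.mark_of(n,"scene")[:2]])
```

```text
0.2 7.3083 [ 0.25 -0.61  0.36]
0.4 7.625 [ 0.48  0.34 -0.55]
0.6 7.9417 [ 1.2  -0.04  0.99]
0.8 8.2583 [0.74 0.56 0.67]
1.0 8.575 [ 0.55 -0.07  0.05]
1.2 8.8917 [ 0.12  1.4  -0.55]
stop_handle [([0.4455, 0.158, 0.0873], 0.76)]
stop_leg [([0.568, 0.0593, 0.1009], 0.78)]
```

View pics/s2.png

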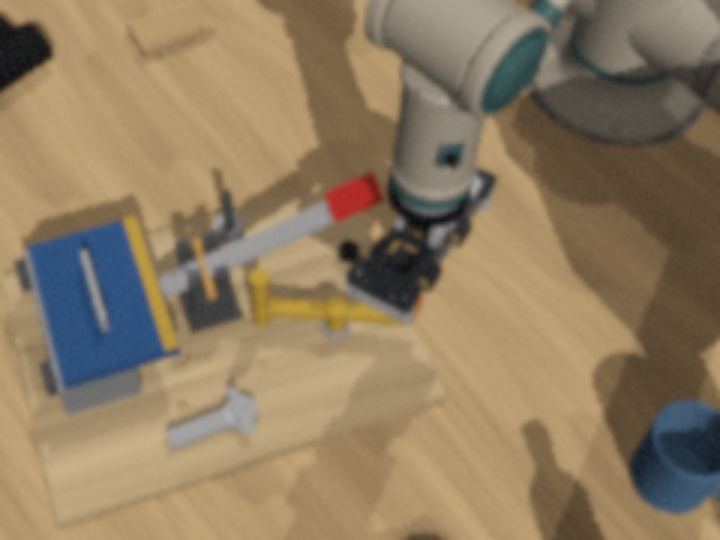

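The leg (crop 258,300) has swung well clear of the bar. From the leg point the stop angle is about 1.13 rad. Now I lift off, close the fingers and go above the pad.

Run:
```python
from h import *
import cv2
p=telemetry.current_ee_pos(); p[2]=.22
r.move_l(p,vel=.15)
gripper_to(0.0,20)
b=np.radians(20)
r.move_to(lever(b,.05),down(-np.pi/2,b))
print(telemetry.current_t(), telemetry.current_ee_pos(), telemetry.current_joints().round(2))
for c in("scene","top"):
    im=vision.snapshot(c)
    if c=="scene": cv2.imwrite("pics/s3.png",cv2.resize(im[120:300,220:460],None,fx=3,fy=3)[:,:,::-1])
    for n in("stop_handle","stop_leg","lever_pad"):
        print(n,[(np.round(d["at"],3),d["score"]) for d in models.mark_of(n,c)[:2]])
```

```text
12.4583 [0.47311007 0.03507443 0.20959427] [-0.11  0.33  1.53  0.04  1.62  1.7 ]
stop_handle [(array([0.447, 0.159, 0.09 ]), 0.55)]
stop_leg [(array([0.574, 0.058, 0.099]), 0.73)]
lever_pad [(array([0.45 , 0.053, 0.137]), 0.9), (array([0.444, 0.159, 0.089]), 0.74)]
stop_handle [(array([0.45 , 0.161, 0.086]), 0.6)]
stop_leg [(array([ 0.479,  0.503, -0.   ]), 0.65)]
lever_pad [(array([0.454, 0.049, 0.14 ]), 0.47)]
```

View pics/s3.png

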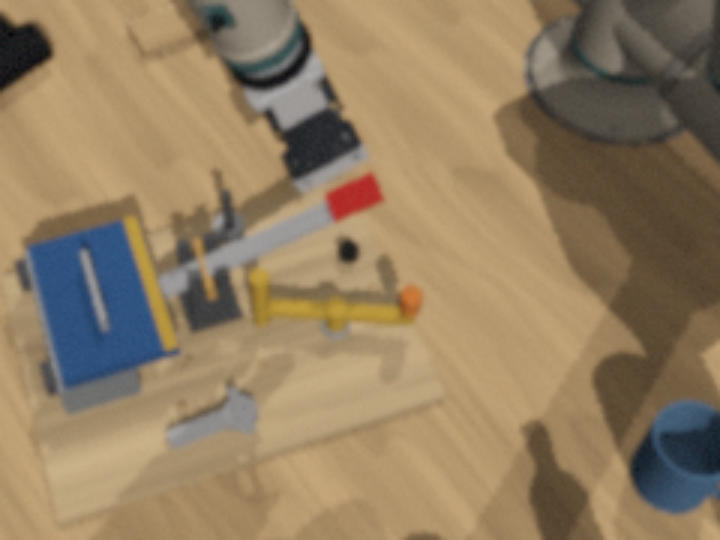

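Run:
```python
from h import *
import cv2
k=vision.get_calibration("scene"); q=k["orientation"]
Rc=R.from_quat([q[1],q[2],q[3],q[0]]).inv(); K=np.array([[k["fx"],0,k["cx"]],[0,k["fy"],k["cy"]],[0,0,1]])
def proj(p): return cv2.projectPoints(np.array([p],float),Rc.as_rotvec(),-Rc.apply(k["position"]),K,k["D"])[0].ravel()
crop=lambda uv:((uv-[220,120])*3).round(0)
e=telemetry.current_ee_pos(); tz=R.from_quat(np.roll(telemetry.current_tool_rot(),-1)).as_matrix()[:,2]
print("tip",crop(proj(e+.025*tz)), "tcp",crop(proj(e)),"tz",tz.round(3))
print("pad pred",crop(proj(fx(-.161,0,.139))),"pin",crop(proj(fx(0,0,.07))),"bumper",crop(proj(fx(-.165,0,.027))),"handle",crop(proj(handle(1.13,.086))))
a=cv2.imread("pics/scene0.png")
im=vision.snapshot("scene")[:,:,::-1]
out=[]
for m in (a,im):
    h=cv2.cvtColor(np.ascontiguousarray(m),cv2.COLOR_BGR2HSV)
    s=((h[...,0]<6)|(h[...,0]>174))&(h[...,1]>170)&(h[...,2]>70); s[:, :300]=0; s[:,370:]=0; s[:160]=0; s[220:]=0
    ys,xs=np.where(s); print("red centroid",xs.mean(),ys.mean(),len(xs), crop(np.array([xs.mean(),ys.mean()])))
    out.append(cv2.resize(np.ascontiguousarray(m[165:235,260:360]),None,fx=4,fy=4,interpolation=cv2.INTER_CUBIC))
cv2.imwrite("pics/cmp.png",np.hstack(out))
for n in("lever_pin","lever"):
    print(n,[(np.round(d["at"],3),d["score"]) for d in models.mark_of(n,"scene")[:2]])
```

```text
tip [333. 162.] tcp [326. 150.] tz [-0.332  0.081 -0.94 ]
pad pred [347. 186.] pin [202. 268.] bumper [347. 246.] handle [410. 293.]
red centroid 336.36301369863014 182.513698630137 146 [349. 188.]
red centroid 337.6896551724138 185.05517241379312 145 [353. 195.]
lever_pin [(array([ 0.606, -0.   ,  0.069]), 0.89)]
lever [(array([0.606, 0.001, 0.072]), 0.73), (array([0.604, 0.004, 0.069]), 0.67)]
```

View pics/cmp.png

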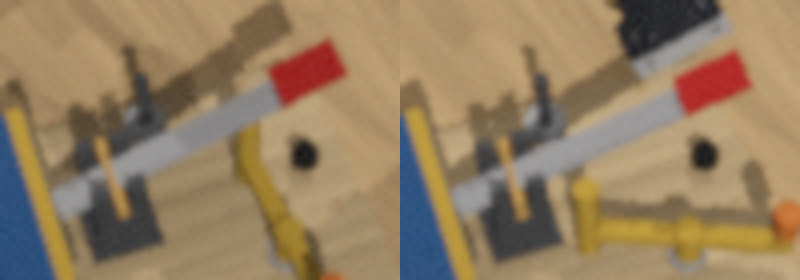

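Since the swing the pad has shifted about 8 mm towards the fixture's +y, seen in both cameras (right panel pad centre 712,82 against 307,72 on the left). The pin reads unchanged, so the bar has only yawed slightly in its notches. I'll press at the pad's new place, approaching with a guard.

```bash
cat >> h.py <<'E'
YO=.0075
def leverp(beta,gap=0.0):
    p=lever(beta,gap); p[:2]+=A@[0,YO]; return p
E
python3 - <<'E'
from h import *
b=np.radians(20)
r.move_l(leverp(b,.025),down(-np.pi/2,b),vel=.1)
hit=r.move_l(leverp(b,-.006),vel=.03,guard=1.5)
print(hit,telemetry.current_t(),telemetry.current_wrist_force().round(2),(telemetry.current_ee_pos()-leverp(b)).round(4))
for deg in (16,12,8):
    b=np.radians(deg); r.move_l(leverp(b),down(-np.pi/2,b),vel=.04)
    print(deg,telemetry.current_t(),telemetry.current_wrist_force().round(2),(telemetry.current_ee_pos()-leverp(b)).round(4))
import cv2
for c in("scene","top"):
    im=vision.snapshot(c)
    if c=="scene": cv2.imwrite("pics/s4.png",cv2.resize(im[120:300,220:460],None,fx=3,fy=3)[:,:,::-1])
    for n in("lever_pin","lever_pad"):
        print(n,[(np.round(d["at"],3),d["score"]) for d in models.mark_of(n,c)[:2]])
E
```

```text
True 14.2083 [ 0.91 -0.2   3.31] [-0.0003  0.     -0.0003]
16 14.65 [ 0.11 -1.13  9.65] [0.0002 0.0002 0.0014]
12 15.1083 [-0.5  -0.41 10.6 ] [-0.      0.0002  0.0015]
8 15.5667 [-2.33 -0.65 10.82] [-0.0005 -0.0003  0.0014]
lever_pin [(array([0.606, 0.004, 0.071]), 0.65)]
lever_pad [(array([0.44 , 0.054, 0.104]), 0.86)]
lever_pin []
lever_pad [(array([0.44 , 0.05 , 0.106]), 0.7), (array([0.649, 0.141, 0.011]), 0.31)]
```

View pics/s4.png

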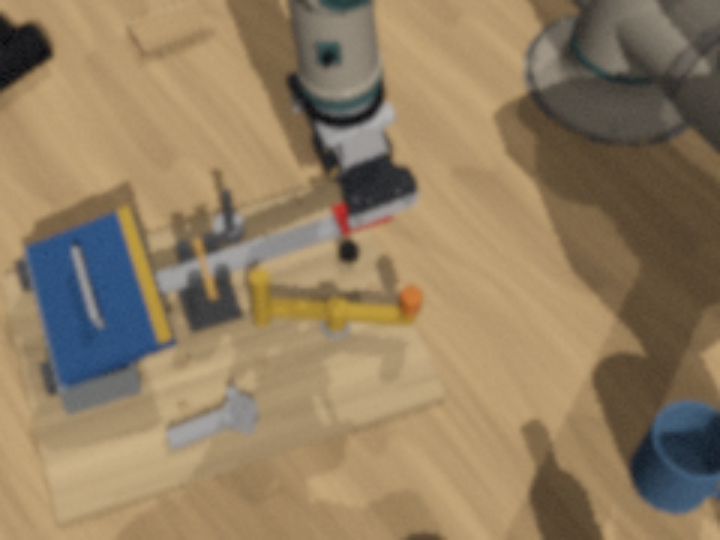

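The pad (350,215) is going down and the flap is rising, with about 11 N and the pin steady. I'll go on to the bumper.

Run:
```python
from h import *
for deg in (4,0,-4,-8,-11,-13,-15):
    b=np.radians(deg); r.move_l(leverp(b),down(-np.pi/2,b),vel=.04)
    e=telemetry.current_ee_pos(); tz=R.from_quat(np.roll(telemetry.current_tool_rot(),-1)).as_matrix()[:,2]
    print(deg,telemetry.current_t(),telemetry.current_wrist_force().round(2),(e-leverp(b)).round(4),"tip",(e+.025*tz).round(4))
r.hold(.4)
import cv2
for c in("scene","top"):
    im=vision.snapshot(c)
    if c=="scene": cv2.imwrite("pics/s5.png",cv2.resize(im[120:300,220:460],None,fx=3,fy=3)[:,:,::-1])
    for n in("lever_pin","lever_pad","flap","stop_leg","stop_handle","hinge","bit"):
        print(n,[(np.round(d["at"],3),d["score"]) for d in models.mark_of(n,c)[:2]])
print(telemetry.current_t(),telemetry.current_wrist_force().round(2),telemetry.current_ee_pos())
```

```text
4 16.325 [-2.76 -1.05 10.4 ] [-0.0008 -0.0005  0.0011] tip [0.4368 0.0507 0.0931]
0 16.7833 [-2.36 -1.6   9.35] [-0.001  -0.0006  0.0008] tip [0.4355 0.0509 0.0806]
-4 17.2417 [-3.   -2.35  8.43] [-0.0011 -0.0006  0.0005] tip [0.4351 0.051  0.0681]
-8 17.7 [-3.89 -2.86  7.79] [-0.0011 -0.0005  0.0003] tip [0.4357 0.0509 0.0556]
-11 18.0833 [-2.8  -2.81  5.88] [-0.0011 -0.0004  0.    ] tip [0.4367 0.0507 0.0463]
-13 18.3917 [-3.01 -2.5   4.65] [-0.001  -0.0004 -0.    ] tip [0.4377 0.0505 0.0402]
-15 18.7 [-4.6  -2.31 10.73] [-0.0011 -0.0004  0.0004] tip [0.4387 0.0503 0.0345]
lever_pin [(array([0.604, 0.   , 0.07 ]), 0.78)]
lever_pad [(array([0.438, 0.052, 0.037]), 0.67)]
flap [(array([ 0.663, -0.014,  0.111]), 0.64)]
stop_leg [(array([0.573, 0.063, 0.097]), 0.56)]
stop_handle [(array([0.443, 0.156, 0.088]), 0.74), (array([ 0.433, -0.38 , -0.002]), 0.22)]
hinge [(array([0.649, 0.142, 0.01 ]), 0.62)]
bit [(array([ 0.543, -0.063,  0.01 ]), 0.62), (array([ 0.614,  0.454, -0.003]), 0.58)]
lever_pin [(array([0.605, 0.003, 0.072]), 0.56)]
lever_pad [(array([0.438, 0.049, 0.039]), 0.75)]
flap [(array([ 0.667, -0.014,  0.117]), 0.81), (array([0.44 , 0.048, 0.035]), 0.7)]
stop_leg [(array([ 0.432, -0.379, -0.002]), 0.67), (array([0.569, 0.064, 0.1  ]), 0.63)]
stop_handle [(array([0.45 , 0.157, 0.087]), 0.67)]
hinge [(array([0.648, 0.139, 0.013]), 0.61)]
bit [(array([ 0.542, -0.059,  0.009]), 0.41), (array([0.605, 0.001, 0.07 ]), 0.3)]
19.9 [-4.37 -1.34 10.52] [0.43242175 0.05184076 0.05866937]
```

View pics/s5.png

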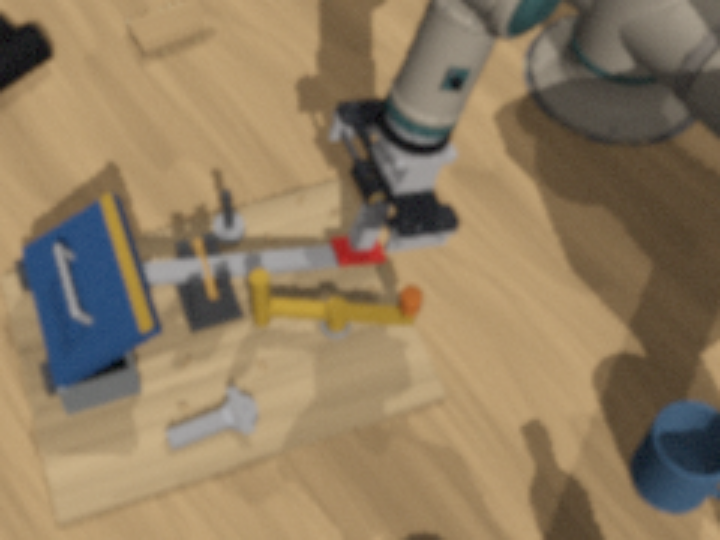

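The pad (355,250) is down on the bumper and the flap is open. Its near edge went from about 60 to 111–117 mm, roughly 0.45 rad. The push is steady at 10.5 N, the pin is within about 2 mm of its start, the stop is at about 1.1 rad and the neighbouring bystanders haven't moved. Handing in.

Run:
```python
from h import *
print(telemetry.current_dq().round(4),telemetry.current_wrist_force().round(2),telemetry.current_t())
r.sign_off()
```

```text
[ 0.0006  0.0002  0.0001 -0.0001 -0.0001  0.0015] [-4.37 -1.34 10.52] 19.9
the job is handed in; nothing more can be done
```

I swung the stop clear of the lever, pressed the lever down onto the bumper, and handed the job in at 19.9 s with the flap open. The interface gave no verdict.

**What I did:** I caged the orange handle loosely between the fingers and swung the stop to about 1.13 rad with the flap still shut. Then I pressed the red pad down with the closed fingers, following the lever's arc.

**Last checks before hand-in:**
- **Pad:** it was 34–39 mm above the bench, held with a steady 10.5 N downward push.
- **Bumper:** the push rose from 4.7 to 10.7 N over the last few millimetres, so the bumper was being squeezed.
- **Flap:** its near edge was 111–117 mm high, against about 60 mm when shut. That is about 0.45 rad.
- **Pin and stop:** the pin was within about 2 mm of its start, and the stop stayed at about 1.1 rad.
- **Bystanders:** the hinge and the bit hadn't moved. I did not measure the other five again, but the arm stayed well away from them.

**What disagreed:** during the swing the lever's long end moved about 8 mm sideways. My best guess is that the leg rubbed under the bar. The pin stayed in its notches, and I moved the press point to match.

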